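# Weigh a reagent bottle on the two-pan balance

## Robot

A 6-joint arm with a two-finger parallel gripper is mounted at the origin on a cart in front of the work surface, level with it; the furniture and walls round the work are solid. World frame = base frame: x ahead of the robot, y to its left, z up, the work surface at z = 0. Lengths are in m, angles in rad, forces in N, time in s.
With the tool pointing down it reaches from about 0.225 to 0.875 m from the base axis. Payload 3.4 kg.
Tool frame: the origin (TCP) lies midway between the tips of the shut fingers; the grasp point (between the pads) lies 19 mm behind it (manip.grasp_offset is the distance from the TCP to the grasp point, in m); x points along the fingers, y is the direction in which the jaws open and shut, and the axes are right-handed (so a half turn about x gives the same grasp; the last joint's range is limited). The gripper opens to 85 mm and grips with 20 to 120 N. Pads are 22 mm wide; open, the fingers measure 114 mm over their backs; the gripper's body (76 mm by 85 mm) begins 54 mm behind the grasp point. The pads swing forward as they close: fully open they stand 13 mm farther back than shut.
Start: joints at [1.009, 0.276, 1.505, -0, 1.361, -0.121], TCP at [0.245, 0.52, 0.231] pointing down, gripper open.
Joint ranges: [-2.89, 2.89], [-0.75, 2.08], [0.22, 2.7], [-1.18, 4.32], [0.11, 2.71], [-2.7, 2.7]. Speed limits (rad/s): [2.57, 2.57, 3.14, 3.14, 3.14, 3.14].

## Interface

Orientations are given as a unit quaternion [w, x, y, z].
In Python, from rig import manip gives the robot as it stands.
- The arm moves only by the shell command python3 -m creep 'ROWS' [OPENING] [FORCE]. ROWS is a JSON object of lists of equal length, an entry for each row: "delta_pos": the shift along the tool's x, y, z in cm, a list of three; "dr": the turn, a rotation vector about the tool's x, y, z in rad, a list of three. In form: {"delta_pos": [[dx, dy, dz], ...], "dr": [[rx, ry, rz], ...]}. A call has 1 to 10 rows; each row is the pose to reach, as a shift and turn from the pose commanded when the call began, along the tool's axes at that moment; what a row does not reach only later rows make up. A row lasts 1/10 s, in which the tool goes at most 50 mm and 8.59 degrees, less where a joint would pass 70% of its speed; a pose out of reach is approached as far as the arm can. A call with a gripper value outside its range is refused whole. OPENING is the opening, from -1 (shut) to 1 (fully open), set as the call begins (- or left out, the last holds). The fingers move at their own pace and stop on an object; FORCE is the grip in N (left out, the last holds). Time passes only in rows, so rows that repeat a pose let the fingers close. It gives the time, the measured TCP pose, the force and the opening at its end, in the units of the state.
- manip.get_state(): the state, without advancing time (a new reading comes with each control period).
- manip.get_image(name): name is "side" or "top"; returns a dict with "pixels" (420x560x3 uint8, blue, green, red), "depth" (420x560 float32, m along the optical axis (not along the pixel's ray), 0 where there is no reading), "intrinsics" (3x3 intrinsics, pixels), "rvec" (rotation vector, rad) and "tvec" (3), from world to camera coordinates, as OpenCV has them. Camera axes: x right, y down, z forward; pixel columns grow to the right and rows downward; lengths in m; the calibration is good to about 2 mm. A picture is of the moment at which its call begins.
- manip.sign_off(): hands the job in, once; it reports no verdict.
The state is a dict: "clock": time; "qpos": joint angles; "qd": joint speeds; "effort": joint torques, N m; "position": TCP position; "ee_rot": TCP orientation; "contact_force": force on the tool from outside, world axes, zero at the start; "moment": the same for the moment, N m; "width": finger opening in m.
Only numpy, scipy, OpenCV 4.12 (cv2) and the standard library are available. Lean on these libraries where they do the work, as an engineer would, in place of code of your own. Each camera call takes 0.05 s, during which the arm holds its last target. There are 200 camera calls.

## Task

Weigh the blue-capped bottle that stands alone to the left of the two-pan balance: set it gently upright on the left pan, stand steel weights on the right pan, and slide the poise along its front bar until the beam comes to rest level, free, with the pointer on the broad centre mark. Leave the other things on the bench where they are.

Things in the scene. Friction and masses are not known exactly. Their poses are not given: they have to be found in the camera images.
- balance: Grey two-pan balance, 350 mm wide (y), 150 mm deep, fixed to the bench, poise bar in front. Origin: centre of its underside. Its x points to its rear, y to its left, z up; turned up to 0.2 rad. The beam pivots about its x axis, 68 mm above the origin. A thin pointer rises to 156 mm in front of a white index plate (80 mm wide, top 162 mm high, 29 mm behind the pivot) with a broad centre mark.
- beam (a joint): Tilt of the beam in rad, stops at -0.10 and +0.10. 0 = level; positive = right pan down; negative = left pan down. 10 g more on one pan than on the other tilts it by about 0.032 rad, in proportion up to the stops (31 g). After a change the free beam creeps to rest in about 1.5 s.
- poise (a joint): Position of the sliding poise along its bar in m: 0 at the left, growing to the right, stop at 0.154. It acts like extra weight on the right pan: 0 g at 0, 200 g at 0.150 (1.33 g a mm); lines every 10 g. It stays where it is left (slides with about 1 N).
- poise_knob (a point): Middle of the poise's upright grip knob, a dark steel stem 16 mm across, 11 mm of it above this point, 17 mm below, down to the poise's wider body (22 x 20 mm). It slides along the balance's y axis, on a bar 105 mm in front of the pivot; 109 mm above the bench with the beam level, about 8 mm more or less at the stops.
- pan_left: Left pan (robot's left): round steel dish 132 mm across with a 4 mm rim. Origin on its pivot on the beam, 145 mm left of the balance's middle; the dish's flat upper face is 28 mm above the origin: 96 mm above the bench when level, 14.5 mm higher or lower at the stops. A linkage keeps it level, so it does not matter where on the pan a load stands.
- pan_right: Right pan, same as the left one, 145 mm to the right of the balance's middle; the dish's flat upper face lies 28 mm above the origin.
- bottle: Clear reagent bottle with a blue screw cap, to be weighed; 70 mm across, 126 mm tall, the cap 43 mm across from 103 mm to the top, the shoulder slopes below it. Origin: centre of its underside, z up. It weighs between 270 and 590 g, which differs each time and cannot be seen.
- weight_500: The large steel knob weight, 500 g: 40 mm across up to 54 mm, knob 25 mm across, 80 mm tall. Origin: centre of its underside. Stands in the tray.
- weight_200a: One of two equal smaller steel knob weights, 200 g: 30 mm across up to 38 mm, knob 20 mm across, 60 mm tall. Origin: centre of its underside. Stands in the tray.
- weight_200b: The other 200 g weight, same size.
- weight_tray: Low black tray, 240 x 76 mm, fixed; floor 4 mm above the bench, rim 9 mm high. Origin: centre of its underside. The three weights stand in a row along its x axis, about 75 mm apart, in any order.
- timer: Small white timer, 62 x 66 x 18 mm, a bystander lying loose. Origin: centre of its underside.
- foam_box: White foam block, 100 x 160 x 65 mm, a light bystander. Origin: centre of its underside.
- vial: Small sample vial with a cap, 27 mm across, 60 mm tall, a bystander behind the balance. Origin: centre of its underside.
There are look-alikes about, which are no part of the job. Leave any red, turquoise or yellow look-alike of the weight_200a alone.

How it is judged:
By the outcome, as a careful person would: the job done as asked, in the order asked, and still so for the second after the job is handed in, with the robot touching nothing.
It also fails if it takes over 72 s, if anything falls off the work surface, if the arm or the gripper's body presses on something with over 40 N, if the wrist force passes 120 N, or if a joint passes its speed limit or range.

## Working session

There is one attempt and no reset: what is moved stays moved. The work goes in short steps, Python scripts to look and compute and a shell command to move; the robot and the scene stay as the last step left them, time stands still between calls to the robot, and variables do not carry over. Pictures are saved under pics/ and viewed, about 8 in all and at most 12, crops included, and the job is handed in when it is done.

```bash
ls; mkdir -p pics
python3 - <<'E'
from rig import manip
import cv2,numpy as np,pickle
s=manip.get_state();print({k:np.round(v,3) for k,v in s.items()},manip.grasp_offset)
d={}
for n in("side","top"):
    i=manip.get_image(n);d[n]=i;cv2.imwrite(f"pics/{n}0.png",i["pixels"])
    R=cv2.Rodrigues(np.array(i["rvec"]))[0];print(n,-R.T@np.array(i["tvec"]).ravel(),R[2],i["intrinsics"])
pickle.dump(d,open("d0.pkl","wb"))
E
```

```text
pics
{'clock': np.float64(0.0), 'qpos': array([ 1.009,  0.277,  1.506, -0.   ,  1.361, -0.121]), 'qd': array([ 0.   , -0.001,  0.001, -0.   , -0.   , -0.001]), 'effort': array([ 0.0000e+00, -4.1678e+01, -2.4581e+01, -0.0000e+00,  1.1000e-02,
       -0.0000e+00]), 'position': array([0.245, 0.52 , 0.23 ]), 'ee_rot': array([ 0.69 ,  0.154,  0.69 , -0.155]), 'contact_force': array([0.036, 1.085, 0.496]), 'moment': array([ 0.017, -0.012, -0.001]), 'width': np.float64(0.085)} 0.0187
side [-0.02226193 -1.28140027  1.02639115] [ 0.33460373  0.76369125 -0.55210145] [[483.07677919   0.         286.12660298]
 [  0.         483.07677919 213.28380736]
 [  0.           0.           1.        ]]
top [0.36514034 0.00726297 1.33400213] [ 0.13678566  0.00386289 -0.99059314] [[389.62301435   0.         277.87439305]
 [  0.         389.62301435 203.44523893]
 [  0.           0.           1.        ]]
```

View pics/side0.png

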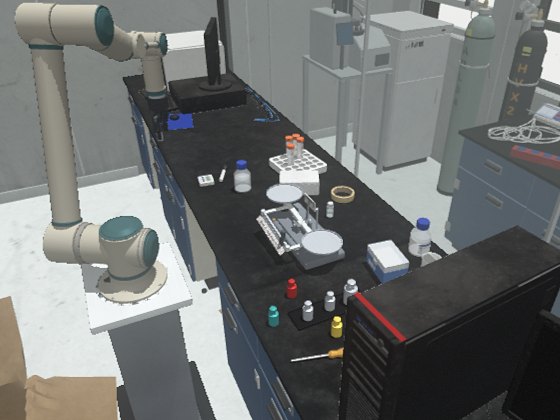

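View pics/top0.png

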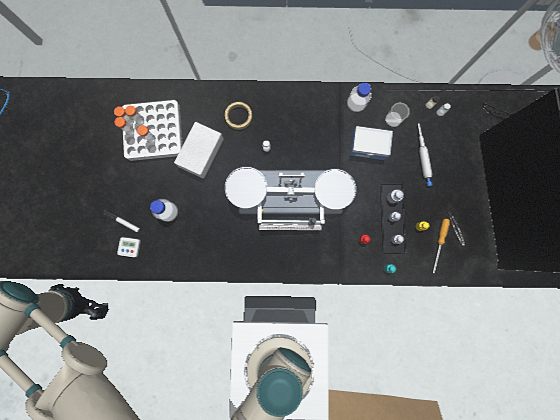

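The two blue-capped bottles (top view) are at (165,210), alone to the left of the balance, and at (360,95), rear right beside a beaker. The first fits. The candidate weights are steel ones in the tray at (396,196), (395,216) and (398,239). The coloured look-alikes are red (365,239), turquoise (391,268) and yellow (423,226). I'll confirm these with an enlarged crop and measure.

```bash
cat > h.py <<'E'
import cv2,numpy as np
from rig import manip
def cam(i):
    return cv2.Rodrigues(np.array(i["rvec"]))[0],np.array(i["tvec"]).ravel(),np.array(i["intrinsics"])
def cloud(i):
    R,t,K=cam(i);z=i["depth"];v,u=np.mgrid[:z.shape[0],:z.shape[1]]
    P=np.stack([(u-K[0,2])/K[0,0]*z,(v-K[1,2])/K[1,1]*z,z],-1)
    W=(P-t)@R;W[z==0]=np.nan;return W
def proj(i,p):
    return cv2.projectPoints(np.array(p,float).reshape(-1,3),np.array(i["rvec"]),np.array(i["tvec"]),np.array(i["intrinsics"]),None)[0][:,0]
def rot(q): 
    from scipy.spatial.transform import Rotation as Ro
    return Ro.from_quat([q[1],q[2],q[3],q[0]])
E
python3 - <<'E'
import pickle,cv2,numpy as np
from h import *
d=pickle.load(open("d0.pkl","rb"))
W={k:cloud(d[k]) for k in d}
# top view boxes: report high points
def top(k,u0,u1,v0,v1,zmin,zmax=.4):
    P=W[k][v0:v1,u0:u1].reshape(-1,3);P=P[(P[:,2]>zmin)&(P[:,2]<zmax)]
    print(k,(u0,v0),len(P),"med",np.round(np.median(P,0),4),"mid",np.round((P.min(0)+P.max(0))/2,4),"ext",np.round(np.ptp(P,axis=0),3),"zmax",P[:,2].max().round(4))
for b,zm in[((145,180,192,230),.11),((145,180,192,230),.02),((385,408,184,206),.06),((385,408,184,206),.02),((385,408,206,226),.045),((385,408,206,226),.02),((385,408,228,250),.045),((385,408,228,250),.02),((222,270,165,212),.07),((313,360,165,212),.07)]: top("top",*b,zm)
for b,zm in[((232,253,158,195),.11),((232,253,158,195),.02),((340,360,278,308),.06),((340,360,278,308),.02),((322,337,288,312),.045),((322,337,288,312),.02),((300,315,298,322),.045),((300,315,298,322),.02)]: top("side",*b,zm)
a=cv2.resize(d["side"]["pixels"][150:345,220:380],None,fx=3,fy=3,interpolation=cv2.INTER_CUBIC)
b=cv2.resize(d["top"]["pixels"][160:245,215:365],None,fx=2.1,fy=2.1,interpolation=cv2.INTER_CUBIC)
c=np.zeros((600,800,3),np.uint8);c[:585,:480]=a;c[:b.shape[0],482:482+b.shape[1]]=b
e=cv2.resize(d["top"]["pixels"][175:280,350:440],None,fx=3.3,fy=3.3,interpolation=cv2.INTER_CUBIC);c[200:200+e.shape[0],482:482+e.shape[1]]=e
cv2.imwrite("pics/c0.png",c)
print(np.round(rot([0.69,0.154,0.69,-0.155]).as_matrix(),3))
E
```

```text
top (145, 192) 158 med [0.5153 0.3912 0.1246] mid [0.5166 0.3924 0.1202] ext [0.042 0.041 0.019] zmax 0.1299
top (145, 192) 458 med [0.5104 0.3796 0.0857] mid [0.5139 0.3918 0.0751] ext [0.068 0.068 0.11 ] zmax 0.1299
top (385, 184) 70 med [ 0.5752 -0.3768  0.0812] mid [ 0.5755 -0.3759  0.0736] ext [0.034 0.03  0.027] zmax 0.0871
top (385, 184) 151 med [ 0.5722 -0.3731  0.0595] mid [ 0.5747 -0.3793  0.055 ] ext [0.037 0.039 0.064] zmax 0.0871
top (385, 206) 40 med [ 0.5065 -0.3757  0.0619] mid [ 0.5073 -0.3766  0.0564] ext [0.026 0.021 0.023] zmax 0.0678
top (385, 206) 77 med [ 0.5058 -0.3729  0.0453] mid [ 0.5077 -0.3759  0.0452] ext [0.027 0.024 0.045] zmax 0.0678
top (385, 228) 40 med [ 0.4335 -0.3834  0.0614] mid [ 0.4314 -0.3831  0.057 ] ext [0.026 0.021 0.024] zmax 0.0689
top (385, 228) 82 med [ 0.431  -0.3814  0.0446] mid [ 0.4316 -0.3853  0.045 ] ext [0.027 0.028 0.048] zmax 0.0689
top (222, 165) 1407 med [0.5835 0.1153 0.1106] mid [0.581  0.1119 0.0979] ext [0.138 0.14  0.047] zmax 0.1213
top (313, 165) 1309 med [ 0.5891 -0.1726  0.0813] mid [ 0.5891 -0.1702  0.0806] ext [0.
[... 313 characters left out ...]
5562  0.2299] ext [0.247 0.372 0.337] zmax 0.3986
side (340, 278) 210 med [ 0.568  -0.3891  0.0575] mid [ 0.4678 -0.5545  0.2109] ext [0.257 0.376 0.375] zmax 0.3986
side (322, 288) 43 med [ 0.5068 -0.3835  0.0578] mid [ 0.5094 -0.3815  0.0549] ext [0.02  0.022 0.016] zmax 0.0629
side (322, 288) 129 med [ 0.5046 -0.3869  0.0398] mid [ 0.5079 -0.3838  0.0418] ext [0.032 0.027 0.042] zmax 0.0629
side (300, 298) 41 med [ 0.4311 -0.3913  0.0579] mid [ 0.433  -0.3893  0.0568] ext [0.02  0.02  0.016] zmax 0.0647
side (300, 298) 130 med [ 0.429  -0.394   0.0399] mid [ 0.4319 -0.3916  0.0426] ext [0.03  0.031 0.044] zmax 0.0647
[[-0.     0.426  0.905]
 [-0.001  0.905 -0.426]
 [-1.    -0.001  0.   ]]
```

View pics/c0.png

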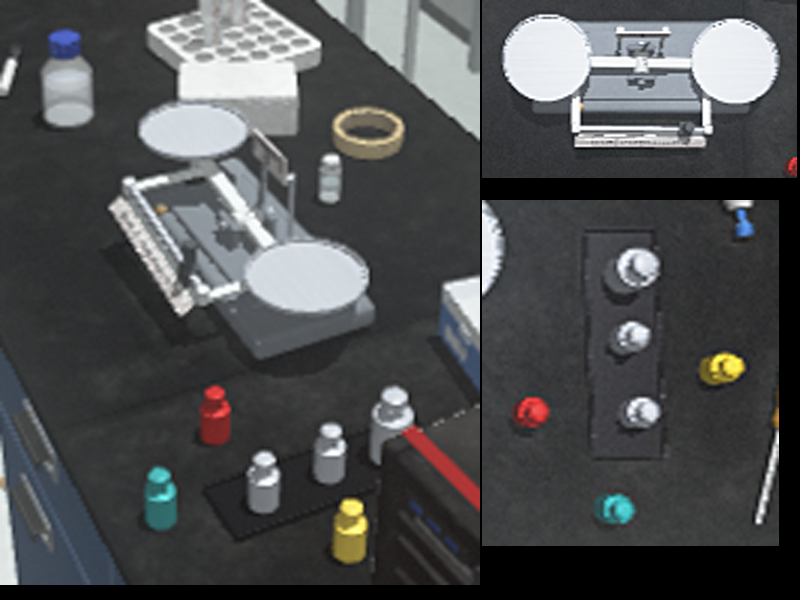

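The crop confirms the blue-capped bottle at top (165,210) stands alone. The steel 500 is at (396,196), with plain steel 200s at (395,216) and (398,239). The dark poise knob is at about (312,222), near the right end, and the right pan is down. Next I'll refine the balance pose, the knob and the bottle profile.

Run:
```python
import pickle
from h import *
d=pickle.load(open("d0.pkl","rb"))
W={k:cloud(d[k]) for k in d}
def circ(k,b,z0,z1):
    u0,u1,v0,v1=b
    P=W[k][v0:v1,u0:u1].reshape(-1,3);P=P[(P[:,2]>z0)&(P[:,2]<z1)]
    c,r=cv2.minEnclosingCircle((P[:,:2]*1000).astype(np.float32));print(k,b,np.round(c,1),round(r,1),"z",np.median(P[:,2]).round(4),len(P), "bbox mid",((P.min(0)+P.max(0))/2*1e3).round(1),np.ptp(P,axis=0).round(3))
circ("top",(222,270,160,215),.100,.130)
circ("top",(313,360,160,215),.072,.095)
circ("side",(264,304,182,204),.100,.130)
circ("side",(300,345,228,258),.072,.095)
# knob
for k,b in(("top",(300,325,210,236)),("side",(272,292,225,250))):
    u0,u1,v0,v1=b
    S=W[k][v0:v1,u0:u1];px=d[k]["pixels"][v0:v1,u0:u1].max(-1)
    m=(S[...,2]>.06)&(px<95)
    vv,uu=np.nonzero(m);P=S[m];o=np.argsort(-P[:,2])[:45]
    for j in o[::3]: print(k,uu[j]+u0,vv[j]+v0,P[j].round(4),px[vv[j],uu[j]])
# bottle profile
P=np.concatenate([W["side"][155:198,228:258].reshape(-1,3),W["top"][192:230,145:180].reshape(-1,3)]);c=np.array([.5145,.3915])
r=np.linalg.norm(P[:,:2]-c,axis=1)
for z in np.arange(.02,.13,.008):
    m=(P[:,2]>z)&(P[:,2]<z+.008)&(r<.05)
    if m.any(): print(z.round(3),m.sum(),np.percentile(r[m],[50,90]).round(3))
```

```text
top (222, 270, 160, 215) [585.1 117. ] 67.0 z 0.1107 1357 bbox mid [585.1 116.2 112.1] [0.13  0.132 0.018]
top (313, 360, 160, 215) [ 589.7 -171. ] 67.2 z 0.0813 1308 bbox mid [ 589.1 -171.3   81.6] [0.133 0.133 0.016]
side (264, 304, 182, 204) [588.3 116.7] 73.9 z 0.1068 576 bbox mid [584.5 116.5 108.3] [0.133 0.141 0.016]
side (300, 345, 228, 258) [ 587.6 -171.3] 70.5 z 0.078 845 bbox mid [ 589.9 -171.    80.2] [0.134 0.139 0.016]
top 314 222 [ 0.4766 -0.1023  0.1151] 91
top 313 222 [ 0.477  -0.0996  0.11  ] 94
top 311 222 [ 0.478  -0.0943  0.0982] 63
top 312 223 [ 0.4754 -0.098   0.0912] 70
top 311 224 [ 0.4732 -0.0958  0.0793] 69
top 310 223 [ 0.4765 -0.0927  0.0783] 94
top 312 224 [ 0.4734 -0.0992  0.0773] 69
top 313 224 [ 0.4737 -0.1027  0.0752] 63
side 284 232 [ 0.4823 -0.1105  0.1094] 94
side 281 232 [ 0.4747 -0.1033  0.1069] 73
side 282 232 [ 0.4783 -0.1032  0.1058] 86
side 284 234 [ 0.4813 -0.1126  0.103 ] 64
side 281 234 [ 0.4754 -0.1012  0.0973] 69
side 281 235 [ 0.4742 -0.104   0.0955] 87
side 284 236 [ 0.4836 -0.1067  0.0903] 65
side 283 238 [ 0.4779 -0.1115  0.0872] 71
side 282 238 [ 0.4757 -0.1083  0.0858] 67
side 281 237 [ 0.4768 -0.0975  0.0823] 87
side 281 238 [ 0.4771 -0.0965  0.0774] 59
side 281 239 [ 0.4753 -0.1007  0.0767] 66
side 280 239 [ 0.474  -0.0953  0.0734] 63
side 281 241 [ 0.473  -0.1058  0.0727] 71
side 281 243 [ 0.4701 -0.1122  0.0697] 61
0.02 43 [0.033 0.038]
0.028 38 [0.034 0.037]
0.036 46 [0.034 0.038]
0.044 44 [0.033 0.036]
0.052 45 [0.034 0.037]
0.06 46 [0.033 0.037]
0.068 89 [0.032 0.035]
0.076 115 [0.028 0.032]
0.084 90 [0.023 0.026]
0.092 34 [0.019 0.022]
0.1 19 [0.02  0.023]
0.108 30 [0.019 0.022]
0.116 97 [0.017 0.022]
0.124 100 [0.014 0.02 ]
```

```bash
python3 -m creep '{"delta_pos":[[0,0,4],[0,0,9],[0,0,14],[0,0,19],[0,0,24],[0,0,28],[0,0,29.9],[0,0,29.9],[0,0,29.9]],"dr":[[-0.1,0,0],[-0.2,0,0],[-0.3,0,0],[-0.4,0,0],[-0.44,0,0],[-0.44,0,0],[-0.44,0,0],[-0.44,0,0],[-0.44,0,0]]}' 0.5 50
python3 - <<'E'
from h import *
s=manip.get_state();print(rot(s["ee_rot"]).as_matrix().round(4),s["position"],s["contact_force"])
i=manip.get_image("top");j=manip.get_image("side")
a=i["pixels"][140:270,110:250];b=j["pixels"][90:220,170:310]
cv2.imwrite("pics/b1.png",cv2.resize(np.hstack([a,b]),None,fx=2.8,fy=2.8,interpolation=cv2.INTER_CUBIC))
E
```

```text
clock: 1.0
position: [0.5146, 0.3928, 0.2308]
ee_rot: [0.706, 0.0, 0.708, -0.0]
contact_force: [0.0, 0.0, -0.5]
width: 0.0639
[[-2.4e-03  1.0e-03  1.0e+00]
 [ 2.0e-04  1.0e+00 -1.0e-03]
 [-1.0e+00  2.0e-04 -2.4e-03]] [0.51457408 0.39278661 0.23081589] [ 0.0242142   0.03931522 -0.51594296]
```

```bash
python3 -m creep '{"delta_pos":[[4,-0.1,0],[8,-0.1,0],[11,-0.1,0],[13,-0.1,0],[13.8,-0.1,0],[13.8,-0.1,0]],"dr":[[0,0,0],[0,0,0],[0,0,0],[0,0,0],[0,0,0],[0,0,0]]}'
python3 - <<'E'
from h import *
j=manip.get_image("side")
b=j["pixels"][100:220,180:300]
cv2.imwrite("pics/b2.png",cv2.resize(b,None,fx=5,fy=5,interpolation=cv2.INTER_CUBIC))
E
```

```text
clock: 1.7
position: [0.5141, 0.392, 0.0927]
ee_rot: [0.706, -0.001, 0.708, 0.0]
contact_force: [-0.6, -0.2, 0.0]
width: 0.0641
```

View pics/b2.png

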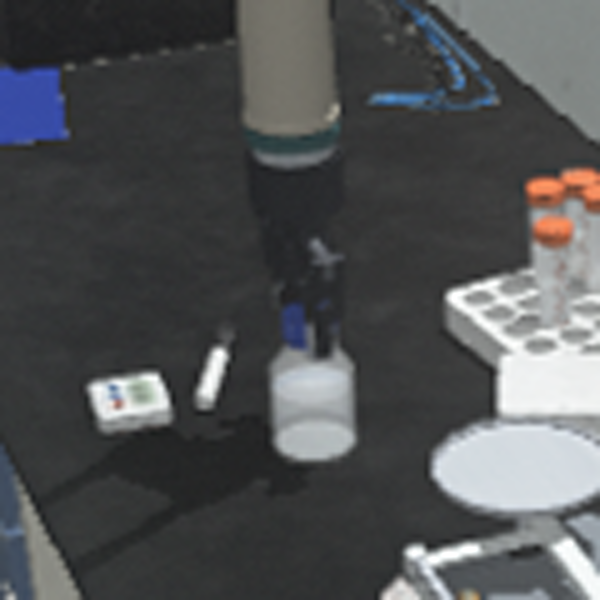

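The gripper straddles the blue cap at (293,325) in the crop. I'll close and lift, using the wrist force to estimate the mass.

```bash
python3 -m creep '{"delta_pos":[[0,0,0],[0,0,0],[0,0,0],[0,0,0],[0,0,0],[0,0,0]],"dr":[[0,0,0],[0,0,0],[0,0,0],[0,0,0],[0,0,0],[0,0,0]]}' -1 60
python3 -m creep '{"delta_pos":[[-1,0,0],[-3,0,0],[-6,0,0],[-10,0,0],[-14,0,0],[-15,0,0],[-15,0,0],[-15,0,0],[-15,0,0],[-15,0,0]],"dr":[[0,0,0],[0,0,0],[0,0,0],[0,0,0],[0,0,0],[0,0,0],[0,0,0],[0,0,0],[0,0,0],[0,0,0]]}'
for k in 1 2 3 4 5; do python3 -m creep '{"delta_pos":[[0,0,0]],"dr":[[0,0,0]]}' | grep contact; python3 -c "
from h import *
s=manip.get_state();print(s['contact_force'],s['moment'],s['width'])"; done
```

```text
clock: 2.35
position: [0.5166, 0.3926, 0.0958]
ee_rot: [0.708, 0.001, 0.706, 0.001]
contact_force: [-1.3, 0.8, 6.4]
width: 0.0449
clock: 3.35
position: [0.5149, 0.3909, 0.2409]
ee_rot: [0.706, -0.0, 0.708, -0.001]
contact_force: [-0.1, -0.2, -3.4]
width: 0.0448
contact_force: [-0.1, 0.1, -3.4]
[-0.13682682  0.14214525 -3.3899296 ] [ 0.0266804  -0.00975838 -0.0323176 ] 0.044395347552479744
contact_force: [0.4, -0.5, -3.2]
[ 0.38149369 -0.47916378 -3.19381062] [ 0.00719723 -0.0438793   0.03617254] 0.04480788761457757
contact_force: [-0.6, 0.2, -3.4]
[-0.58069033  0.19759649 -3.36515944] [-0.02187314  0.01039795 -0.01124318] 0.04470305747503739
contact_force: [-0.2, -0.2, -3.4]
[-0.19196831 -0.17575087 -3.42491433] [0.01280113 0.00473153 0.05984886] 0.04461968988935284
contact_force: [-0.5, -0.3, -3.2]
[-0.54855938 -0.29246942 -3.19316692] [-0.01053527 -0.04709056 -0.0289088 ] 0.04488518446611867
```

Lift reads about 3.3 N, so about 340 g. That means one 200 g weight plus about 140 g on the poise. Now to carry the bottle to the left pan.

```bash
python3 -m creep '{"delta_pos":[[0,-2,0.5],[0,-5,1],[0,-9,2],[0,-13,3],[0,-17,4.5],[0,-21,6],[0,-24,7],[0,-26.5,7.5],[0,-27.4,7.5],[0,-27.4,7.5]],"dr":[[0,0,0],[0,0,0],[0,0,0],[0,0,0],[0,0,0],[0,0,0],[0,0,0],[0,0,0],[0,0,0],[0,0,0]]}'
python3 -m creep '{"delta_pos":[[1,0,0],[2,0,0],[2.8,0,0],[3.3,0,0],[3.6,0,0],[3.8,0,0],[4.0,0,0],[4.2,0,0],[4.4,0,0],[4.4,0,0]],"dr":[[0,0,0],[0,0,0],[0,0,0],[0,0,0],[0,0,0],[0,0,0],[0,0,0],[0,0,0],[0,0,0],[0,0,0]]}'
python3 - <<'E'
from h import *
i=manip.get_image("top");j=manip.get_image("side")
a=i["pixels"][150:240,210:370];b=j["pixels"][130:270,210:370]
cv2.imwrite("pics/b3.png",cv2.resize(np.vstack([a,b]),None,fx=2.6,fy=2.6,interpolation=cv2.INTER_CUBIC))
P=cloud(i)[165:212,313:360].reshape(-1,3);print("right pan z",np.nanmedian(P[:,2]))
E
```

```text
clock: 4.85
position: [0.5905, 0.1165, 0.2434]
ee_rot: [0.707, 0.001, 0.707, -0.001]
contact_force: [-0.9, 1.4, -4.0]
width: 0.0448
clock: 5.85
position: [0.5905, 0.1174, 0.1992]
ee_rot: [0.707, 0.0, 0.707, -0.0]
contact_force: [-0.9, 0.8, -2.6]
width: 0.0452
right pan z 0.0860907429535187
```

View pics/b3.png

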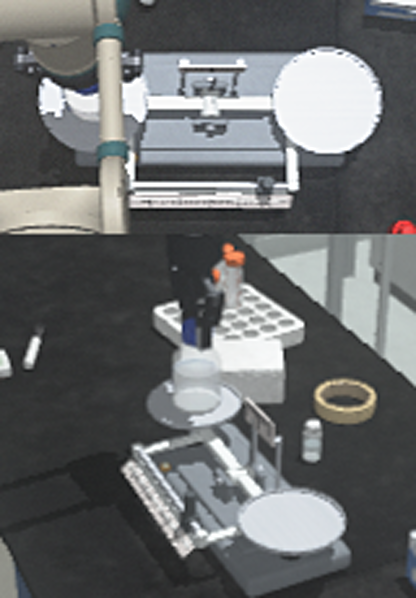

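The bottle is on the left pan, centred at about (197,385) in the crop, and the right pan has begun to rise. I'll lower it to the stop and release.

```bash
python3 -m creep '{"delta_pos":[[0.4,0,0],[0.8,0,0],[1.2,0,0],[1.6,0,0],[1.9,0,0],[2.1,0,0],[2.2,0,0],[2.3,0,0],[2.3,0,0],[2.3,0,0]],"dr":[[0,0,0],[0,0,0],[0,0,0],[0,0,0],[0,0,0],[0,0,0],[0,0,0],[0,0,0],[0,0,0],[0,0,0]]}'
python3 - <<'E'
from h import *
i=manip.get_image("top")
P=cloud(i)[165:212,313:360].reshape(-1,3);print("right pan z",np.nanmedian(P[:,2]))
print(manip.get_state()["contact_force"])
E
```

```text
clock: 6.95
position: [0.5907, 0.1172, 0.1768]
ee_rot: [0.707, 0.0, 0.707, -0.0]
contact_force: [-1.4, -0.8, 0.3]
width: 0.0449
right pan z 0.1089388583651853
[-1.82663929 -1.0404789   0.94457866]
```

```bash
python3 -m creep '{"delta_pos":[[0.1,0,0],[0.1,0,0],[0.1,0,0],[0.1,0,0]],"dr":[[0,0,0],[0,0,0],[0,0,0],[0,0,0]]}' 0.4
python3 -m creep '{"delta_pos":[[-1,0,0],[-3,0,0],[-6,0,0],[-9,0,0],[-10,0,0],[-10,0,0]],"dr":[[0,0,0],[0,0,0],[0,0,0],[0,0,0],[0,0,0],[0,0,0]]}'
python3 -m creep '{"delta_pos":[[0,-4,0],[0,-9,-2],[0,-14,-4],[0,-19,-6],[0,-24,-8],[0,-29,-10],[0,-34,-12],[0,-39,-14],[0,-44,-15.8],[0,-49,-15.8]],"dr":[[0,0,0],[0,0,0],[0,0,0],[0,0,0],[0,0,0],[0,0,0],[0,0,0],[0,0,0],[0,0,0],[0,0,0]]}'
python3 - <<'E'
from h import *
import pickle
s=manip.get_state();print(s["position"],rot(s["ee_rot"]).as_matrix().round(3))
i=manip.get_image("top");j=manip.get_image("side");pickle.dump((i,j),open("d1.pkl","wb"))
Wt=cloud(i)
for b in((313,360,165,212),(222,270,165,212)):
    P=Wt[b[2]:b[3],b[0]:b[1]].reshape(-1,3);print("pan z",np.nanmedian(P[:,2]))
P=Wt[165:212,222:275].reshape(-1,3);P=P[(P[:,2]>.19)&(P[:,2]<.24)];print("cap",len(P),(P.min(0)+P.max(0))/2,np.ptp(P,axis=0))
a=i["pixels"][150:240,210:370];b=j["pixels"][130:270,210:370]
cv2.imwrite("pics/b4.png",cv2.resize(np.vstack([a,b]),None,fx=2.6,fy=2.6,interpolation=cv2.INTER_CUBIC))
E
```

```text
clock: 7.4
position: [0.5907, 0.1175, 0.1753]
ee_rot: [0.707, 0.0, 0.707, -0.0]
contact_force: [0.4, 0.6, -0.2]
width: 0.0602
clock: 8.0
position: [0.5915, 0.1175, 0.2774]
ee_rot: [0.709, 0.0, 0.706, -0.0]
contact_force: [-1.0, 0.4, 0.3]
width: 0.0597
clock: 9.0
position: [0.4335, -0.3444, 0.2737]
ee_rot: [0.706, 0.001, 0.708, 0.0]
contact_force: [1.4, 0.0, 0.2]
width: 0.0593
[ 0.4335233  -0.34441689  0.27371384] [[-0.003  0.001  1.   ]
 [ 0.003  1.    -0.001]
 [-1.     0.003 -0.003]]
pan z 0.10850273807253437
pan z 0.07908635140320174
cap 168 [0.58937465 0.11638116 0.20123956] [0.04071983 0.0405881  0.02025922]
```

View pics/b4.png

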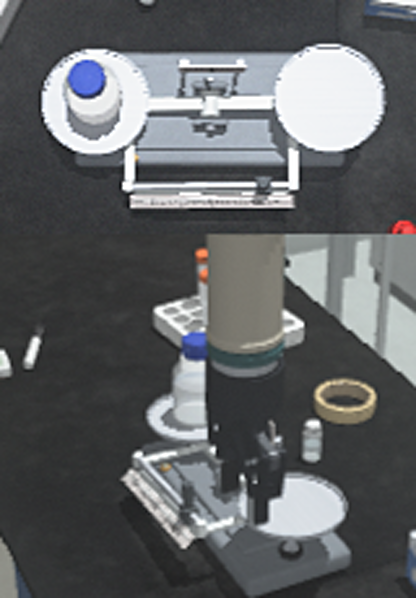

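The bottle stands upright on the left pan, cap at (86,78) in the crop, left pan down and right pan up. Now the front 200 g weight.

```bash
python3 -m creep '{"delta_pos":[[3,-2,0],[7,-4,0],[11,-4,0],[14,-4,0],[14,-4,0],[14,-4,0]],"dr":[[0,0,0],[0,0,0],[0,0,0],[0,0,0],[0,0,0],[0,0,0]]}' 0
python3 - <<'E'
from h import *
for k in range(3): print(manip.get_state()["position"]);j=manip.get_image("side")
cv2.imwrite("pics/w1.png",cv2.resize(j["pixels"][230:350,250:370],None,fx=5,fy=5,interpolation=cv2.INTER_CUBIC))
E
```

```text
clock: 9.7
position: [0.4358, -0.3829, 0.1345]
ee_rot: [0.707, 0.001, 0.708, 0.001]
contact_force: [1.2, -0.7, 1.3]
width: 0.0428
[ 0.4358404  -0.38293868  0.13454489]
[ 0.43663924 -0.38383273  0.13603347]
[ 0.43698525 -0.38432259  0.13683731]
```

View pics/w1.png

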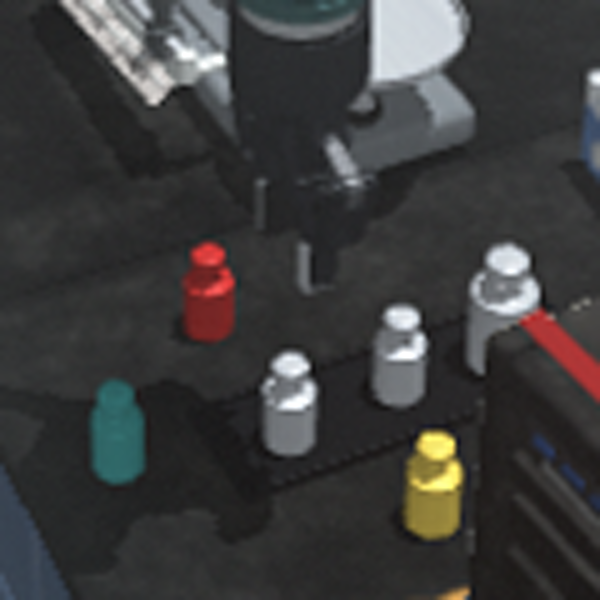

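The fingers are above the front steel weight at (290,400) in the crop. I'll descend with a small correction and grip its knob.

```bash
python3 -m creep '{"delta_pos":[[3,-0.2,-0.5],[6,-0.2,-0.5],[8.5,-0.2,-0.5],[9.7,-0.2,-0.5],[10,-0.2,-0.5],[10,-0.2,-0.5],[10,-0.2,-0.5]],"dr":[[0,0,0],[0,0,0],[0,0,0],[0,0,0],[0,0,0],[0,0,0],[0,0,0]]}' 0
python3 -m creep '{"delta_pos":[[0,0,0],[0,0,0],[0,0,0],[0,0,0],[0,0,0]],"dr":[[0,0,0],[0,0,0],[0,0,0],[0,0,0],[0,0,0]]}' -1 60
python3 -m creep '{"delta_pos":[[-1,0,0],[-3,0,0],[-6,0,0],[-10,0,0],[-14,0,0],[-15,0,0],[-15,0,0],[-15,0,0]],"dr":[[0,0,0],[0,0,0],[0,0,0],[0,0,0],[0,0,0],[0,0,0],[0,0,0],[0,0,0]]}'
python3 - <<'E'
from h import *
i=manip.get_image("top");j=manip.get_image("side")
for k in range(3): s=manip.get_state();print(s["position"],s["contact_force"],s["width"]);manip.get_image("top")
cv2.imwrite("pics/w2.png",cv2.resize(j["pixels"][220:340,250:370],None,fx=4,fy=4,interpolation=cv2.INTER_CUBIC))
E
```

```text
clock: 10.55
position: [0.432, -0.3868, 0.0368]
ee_rot: [0.708, -0.001, 0.706, -0.001]
contact_force: [-1.1, 0.4, -0.1]
width: 0.0425
clock: 11.05
position: [0.4318, -0.3867, 0.0371]
ee_rot: [0.708, -0.001, 0.706, -0.001]
contact_force: [-0.2, 0.9, 4.7]
width: 0.0259
clock: 11.85
position: [0.4302, -0.3849, 0.184]
ee_rot: [0.707, 0.001, 0.708, 0.0]
contact_force: [-0.2, 0.4, -2.7]
width: 0.0255
[ 0.42994169 -0.38461187  0.18296797] [ 0.50199864 -0.2955918  -1.99238516] 0.02559729748355486
[ 0.43007479 -0.38478145  0.18302703] [-0.33695838 -0.49649212 -2.60601219] 0.02596909366785126
[ 0.43024213 -0.38499584  0.18323348] [ 0.60143396 -0.55972595 -1.34194748] 0.02597784877202258
```

View pics/w2.png

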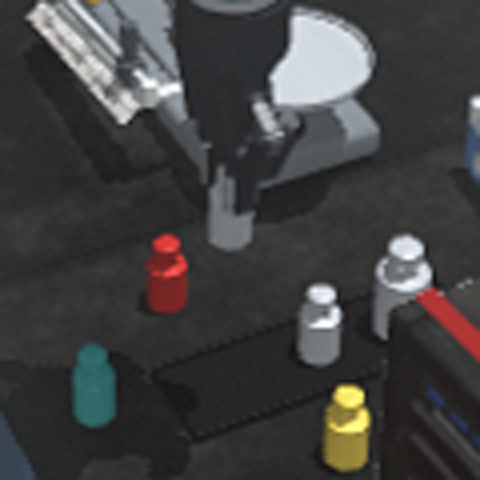

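The weight is held upright at (230,215) in the crop. Carrying it to the right pan.

```bash
python3 -m creep '{"delta_pos":[[0,2,2],[0,5,4.5],[0,9,7.5],[0,13,10.5],[0,16.5,13],[0,19.5,15],[0,21.4,16],[0,21.4,16],[0,21.4,16],[0,21.4,16]],"dr":[[0,0,0],[0,0,0],[0,0,0],[0,0,0],[0,0,0],[0,0,0],[0,0,0],[0,0,0],[0,0,0],[0,0,0]]}'
python3 -m creep '{"delta_pos":[[1,0,0],[2,0,0],[2.8,0,0],[3.3,0,0],[3.6,0,0],[3.9,0,0],[4.2,0,0],[4.5,0,0],[4.8,0,0],[5.0,0,0]],"dr":[[0,0,0],[0,0,0],[0,0,0],[0,0,0],[0,0,0],[0,0,0],[0,0,0],[0,0,0],[0,0,0],[0,0,0]]}'
python3 - <<'E'
from h import *
j=manip.get_image("side");i=manip.get_image("top")
W=cloud(j);print("left z",np.nanmedian(W[182:204,290:303,2]), manip.get_state()["contact_force"],manip.get_state()["position"])
P=cloud(i)[165:212,222:275].reshape(-1,3);P=P[(P[:,2]>.18)&(P[:,2]<.26)];print("cap top",len(P),np.median(P[:,2]))
E
```

```text
clock: 13.1
position: [0.5905, -0.1728, 0.1848]
ee_rot: [0.707, 0.0, 0.708, -0.001]
contact_force: [0.7, 0.3, -2.7]
width: 0.0257
clock: 14.1
position: [0.5914, -0.1723, 0.1354]
ee_rot: [0.707, -0.0, 0.707, -0.0]
contact_force: [-0.1, 0.2, -0.9]
width: 0.026
left z 0.08751180594459557 [-0.18615706 -1.32305732 -0.18101178] [ 0.59135066 -0.17204148  0.13517525]
cap top 206 0.21380454122224435
```

```bash
python3 -m creep '{"delta_pos":[[0.4,0,0],[0.8,0,0],[1.2,0,0],[1.5,0,0],[1.7,0,0],[1.8,0,0],[1.8,0,0],[1.8,0,0]],"dr":[[0,0,0],[0,0,0],[0,0,0],[0,0,0],[0,0,0],[0,0,0],[0,0,0],[0,0,0]]}'
python3 -m creep '{"delta_pos":[[0,0,0],[0,0,0],[0,0,0],[0,0,0],[0,0,0]],"dr":[[0,0,0],[0,0,0],[0,0,0],[0,0,0],[0,0,0]]}' 0.2
python3 -m creep '{"delta_pos":[[-1,0,0],[-3,0,0],[-6,0,0],[-9,0,0],[-10,0,0],[-10,0,-5],[-10,0,-9],[-10,0,-10],[-10,0,-10]],"dr":[[0,0,0],[0,0,0],[0,0,0],[0,0,0],[0,0,0],[0,0,0],[0,0,0],[0,0,0],[0,0,0]]}'
python3 - <<'E'
from h import *
import pickle
i=manip.get_image("top");j=manip.get_image("side");pickle.dump((i,j),open("d2.pkl","wb"))
print(manip.get_state()["position"])
a=i["pixels"][150:240,210:370];b=j["pixels"][140:280,215:375]
cv2.imwrite("pics/w3.png",cv2.resize(np.vstack([a,b]),None,fx=2.6,fy=2.6,interpolation=cv2.INTER_CUBIC))
E
```

```text
clock: 15.0
position: [0.5913, -0.1718, 0.1174]
ee_rot: [0.707, 0.0, 0.707, -0.0]
contact_force: [0.0, 0.3, -0.3]
width: 0.0257
clock: 15.5
position: [0.5911, -0.1719, 0.1173]
ee_rot: [0.707, 0.0, 0.707, -0.0]
contact_force: [0.2, -1.0, -0.2]
width: 0.0514
clock: 16.4
position: [0.4897, -0.1716, 0.2174]
ee_rot: [0.707, 0.001, 0.707, -0.001]
contact_force: [0.2, -0.1, -0.2]
width: 0.0514
[ 0.4922784  -0.17214354  0.21747379]
```

View pics/w3.png

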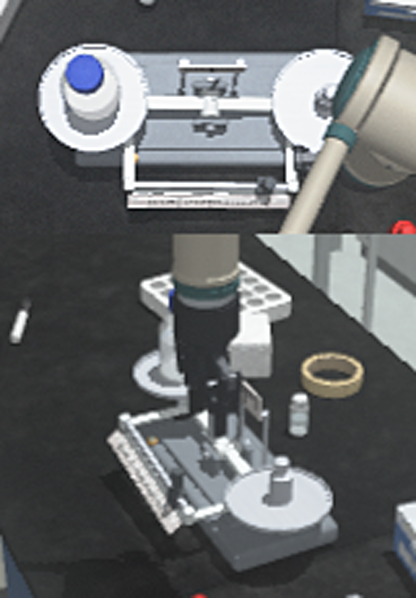

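The bottle and the 200 g weight are on their pans, with the weight at (281,485) in the crop and the right pan down. Next I'll locate the knob accurately.

Run:
```python
import pickle
from h import *
i,j=pickle.load(open("d2.pkl","rb"))
def ray(im,u,v,z):
    R,t,K=cam(im);c=-R.T@t;dd=R.T@np.linalg.inv(K)@[u,v,1];return (c+dd*(z-c[2])/dd[2]).round(4)
for n,im,b in(("top",i,(302,320,212,230)),("side",j,(272,292,225,250))):
    g=im["pixels"].max(-1)[b[2]:b[3],b[0]:b[1]];print(n,b);print(g)
print(proj(i,[[.479,-.1,.113],[.479,-.1,.085],[.482,-.1,.113]]),proj(j,[[.479,-.1,.113],[.479,-.1,.085],[.482,-.1,.113]]))
for u,v in((311,221),(312,221)): print(ray(i,u,v,.113))
```

```text
top (302, 320, 212, 230)
[[146 147 150 151 149 150 151 154 152 153 151 150 151 151 151 150 151 101]
 [ 99  97 100  98 101  99 101 105 103 102 104 102 105 106 106 105  90  68]
 [ 64  60  60  62  58  62  60  55  60  62  61  64  60  55  58  56  51  41]
 [ 58  61  58  61  58  61  57  60  62  62  59  64  60  62  60  59  52  39]
 [ 61  63  60  60  60  55  60  60  58  59  61  61  58  56  59  61  56  38]
 [ 73  75  74  76  76  72  72  76  72  68  73  76  69  65  64  64  54  38]
 [ 69  69  68  69  68  72  65 116 134 120 113 125 125  88  66  54  49  38]
 [ 65  68  62  66  66  66  61 111 115  86 121 137 133 126  88  61  51  34]
 [172 172 174 168 166 168 140 121  92  83 121 134 125 125 126 127 118 104]
 [255 255 255 255 255 255 237 117  63  65 121 135 127 118 250 255 255 255]
 [144 142 143 148 150 157 116 110  95  64  65 101  99 142 191 204 214 222]
 [149 151 152 152 153 139  85 106 102  74  69  63  73 136 153 147 146 136]
 [152 152 151 150 155 141  89  73  75  68  72  69  95 141 155 154 154 138]
 [224 207 199 203 208 221 161 112 115 122 119 128 201 228 238 253 255 255]
 [228 227 228 226 232 237
[... 1955 characters left out ...]
 60  65  87 126 189 222 177 146 112
  128 146]
 [ 50 136 215 202 171 161 127 148 137  71  80  97 108 163 237 255 255 167
  111 157]
 [ 54  86 161 198 192 178 116 129 131 147 155 140 124 176 249 255 255 232
  158 232]
 [ 41  43  83 169 196 127 115 109 163 234 222 139 138 144 207 240 212 191
  240 255]
 [ 44  40  44 139 188 124 111 163 211 227 214 159 139 133 134 142 140 188
  246 253]
 [ 42  42  42  85 145 178 194 202 208 233 229 219 139 126 139 147 146 159
  167 139]]
[[313.21782546 221.2777903 ]
 [312.44893075 222.07476014]
 [313.22194929 220.32680862]] [[281.7620264  229.63521539]
 [281.9056868  236.56980778]
 [282.60448707 229.40895274]]
[ 0.4798 -0.093   0.113 ]
[ 0.4798 -0.0962  0.113 ]
```

```bash
python3 - <<'E'
import pickle
from h import *
i,j=pickle.load(open("d2.pkl","rb"))
W=cloud(i);print((W[214:234:2,300:324:2,2]*1000).round(0));print(W[222,320],W[222,318],W[216,320])
s=manip.get_state();print(s["position"])
E
python3 -m creep '{"delta_pos":[[0,3,-0.4],[0,6,-0.8],[0,7.2,-0.8],[3,7.2,-0.8],[6,7.2,-0.8],[8,7.2,-0.8],[8,7.2,-0.8],[8,7.2,-0.8]],"dr":[[0,0,0],[0,0,0],[0,0,0],[0,0,0],[0,0,0],[0,0,0],[0,0,0],[0,0,0]]}' -0.1
```

```text
[[  1.  -2.  -0.  -0.  -2.  -0.   1.  -8.   2.   1.  61. 322.]
 [ -3.   1.   6.  -2.   1.  -3.  -0.  -4.  -4.   1.  63.  64.]
 [ -4.  -1.   0.  -4.  -0.  80. 107. 114.   4.  -2.  63.  59.]
 [ 76.  74.  79.  71.  79.  95. 111. 115.  -2.  -0.  66.  73.]
 [ 76.  79.  75.  78.  75.  92. 112. 112.  71.  72.  75.  75.]
 [ 59.  54.  58.  54.  72.  80.  78.  77.  55.  46.  -1.  -1.]
 [ 58.  57.  55.  56.  54.  57.  55.  53.  50.  49.  45.   1.]
 [ 51.  48.  49.  45.  55.  49.  50.  45.  44.  44.  49. 612.]
 [ -4.   1.  -6.   1.  -6.  -2.   1.   2.  -1.   3.  -1. 620.]
 [  2.   2.  -0.   0.  -0.  -2.  -7.   1.   2.   3. 617. 621.]]
[ 0.48052724 -0.12527942  0.07536098] [ 0.48071853 -0.11912961  0.07209946] [ 0.50138251 -0.12653818  0.06304409]
[ 0.4922784  -0.17214354  0.21747379]
clock: 17.3
position: [0.4845, -0.1002, 0.1373]
ee_rot: [0.707, 0.0, 0.707, -0.0]
contact_force: [0.8, -0.4, 0.4]
width: 0.0383
```

```bash
python3 -m creep '{"delta_pos":[[2,0,-0.1],[4,0,-0.1],[4.7,0,-0.1],[4.7,0,-0.1],[4.7,0,-0.1],[4.7,0,-0.1]],"dr":[[0,0,0],[0,0,0],[0,0,0],[0,0,0],[0,0,0],[0,0,0]]}' -0.3
python3 -m creep '{"delta_pos":[[0,0.6,0],[0,1.2,0],[0,1.8,0],[0,2.4,0],[0,3,0],[0,3.5,0],[0,4,0],[0,4.3,0],[0,4.6,0],[0,4.6,0]],"dr":[[0,0,0],[0,0,0],[0,0,0],[0,0,0],[0,0,0],[0,0,0],[0,0,0],[0,0,0],[0,0,0],[0,0,0]]}'
python3 -m creep '{"delta_pos":[[0,-0.4,0],[0,-0.7,0],[0,-0.7,0],[0,-0.7,0],[0,-0.7,0],[0,-0.7,0],[0,-0.7,0],[0,-0.7,0],[0,-0.7,0],[0,-0.7,0]],"dr":[[0,0,0],[0,0,0],[0,0,0],[0,0,0],[0,0,0],[0,0,0],[0,0,0],[0,0,0],[0,0,0],[0,0,0]]}'
python3 -m creep '{"delta_pos":[[0,0,0],[0,0,0],[0,0,0],[0,0,0],[0,0,0],[0,0,0],[0,0,0]],"dr":[[0,0,0],[0,0,0],[0,0,0],[0,0,0],[0,0,0],[0,0,0],[0,0,0]]}'
cat > tilt.py <<'E'
from h import *
import pickle,sys
d0=pickle.load(open("d0.pkl","rb"))["top"]
def pan(im,c,excl):
    W=cloud(im);r=np.hypot(W[...,0]-c[0],W[...,1]-c[1])
    m=(r<.056)&(W[...,2]>.07)&(W[...,2]<.122)
    for e in excl: m&=np.hypot(W[...,0]-e[0],W[...,1]-e[1])>e[2]
    return np.median(W[m][:,2]),m.sum(),W[m][:,2].std()
L=(.585,.1166);Rr=(.5895,-.171);ex=[(.587,.117,.042),(.592,-.171,.023)]
def tilt(im):
    a=pan(im,L,ex);b=pan(im,Rr,ex);return (a[0]-b[0])/.29,a,b
if __name__=="__main__":
    ims=[manip.get_image("top") for _ in range(3)]
    print("ref +.1:",tilt(d0)[0],"ref -.1:",tilt(pickle.load(open("d1.pkl","rb"))[0])[0])
    for im in ims: t,a,b=tilt(im);print("tilt %.4f"%t,np.round(a,4),np.round(b,4))
    pickle.dump(ims[-1],open("last.pkl","wb"))
E
python3 tilt.py
```

```text
clock: 17.9
position: [0.4833, -0.1002, 0.0915]
ee_rot: [0.708, -0.0, 0.706, -0.001]
contact_force: [0.0, 0.3, 0.2]
width: 0.0302
clock: 18.9
position: [0.482, -0.0533, 0.0901]
ee_rot: [0.707, 0.0, 0.707, 0.0]
contact_force: [-0.0, -0.5, -0.9]
width: 0.03
clock: 19.9
position: [0.4823, -0.0608, 0.0903]
ee_rot: [0.707, 0.0, 0.707, -0.0]
contact_force: [0.1, -0.4, -0.5]
width: 0.0299
clock: 20.6
position: [0.4823, -0.0608, 0.0903]
ee_rot: [0.707, 0.0, 0.707, -0.0]
contact_force: [0.5, -0.6, 0.0]
width: 0.0295
ref +.1: 0.10120018152960912 ref -.1: -0.10233895439466087
tilt -0.0545 [8.79e-02 3.29e+02 2.50e-03] [1.037e-01 6.040e+02 2.400e-03]
tilt -0.0550 [8.76e-02 3.28e+02 2.50e-03] [1.036e-01 6.040e+02 2.400e-03]
tilt -0.0551 [8.77e-02 3.30e+02 2.50e-03] [1.037e-01 5.980e+02 2.400e-03]
```

The knob may be touching the left pad, so I'll recentre the cage before trusting this reading.

```bash
python3 -m creep '{"delta_pos":[[0,0.4,0],[0,0.6,0],[0,0.6,0],[0,0.6,0],[0,0.6,0],[0,0.6,0],[0,0.6,0],[0,0.6,0],[0,0.6,0],[0,0.6,0]],"dr":[[0,0,0],[0,0,0],[0,0,0],[0,0,0],[0,0,0],[0,0,0],[0,0,0],[0,0,0],[0,0,0],[0,0,0]]}'
python3 tilt.py
python3 - <<'E'
import pickle
from h import *
W=cloud(pickle.load(open("last.pkl","rb")))
m=(W[...,0]>.45)&(W[...,0]<.51)&(abs(W[...,1]+.055)<.05)&(W[...,2]>.095)&(W[...,2]<.13)
vv,uu=np.nonzero(m);print(m.sum(),W[m].mean(0) if m.any() else "")
E
```

```text
clock: 21.75
position: [0.4823, -0.0549, 0.0903]
ee_rot: [0.707, 0.0, 0.707, -0.0]
contact_force: [0.2, 0.0, 0.3]
width: 0.0297
ref +.1: 0.10120018152960912 ref -.1: -0.10233895439466087
tilt -0.0558 [8.76e-02 3.29e+02 2.60e-03] [1.038e-01 6.330e+02 2.400e-03]
tilt -0.0552 [8.77e-02 3.28e+02 2.40e-03] [1.037e-01 6.370e+02 2.500e-03]
tilt -0.0541 [8.80e-02 3.28e+02 2.40e-03] [1.037e-01 6.350e+02 2.300e-03]
0
```

```bash
python3 -m creep '{"delta_pos":[[0,-0.5,0],[0,-0.9,0],[0,-1.3,0],[0,-1.6,0],[0,-1.8,0],[0,-1.95,0],[0,-1.95,0],[0,-1.6,0],[0,-1.3,0],[0,-1.3,0]],"dr":[[0,0,0],[0,0,0],[0,0,0],[0,0,0],[0,0,0],[0,0,0],[0,0,0],[0,0,0],[0,0,0],[0,0,0]]}'
python3 -m creep '{"delta_pos":[[0,0,0],[0,0,0],[0,0,0],[0,0,0],[0,0,0],[0,0,0],[0,0,0],[0,0,0],[0,0,0],[0,0,0]],"dr":[[0,0,0],[0,0,0],[0,0,0],[0,0,0],[0,0,0],[0,0,0],[0,0,0],[0,0,0],[0,0,0],[0,0,0]]}'
python3 -m creep '{"delta_pos":[[0,0,0],[0,0,0],[0,0,0],[0,0,0],[0,0,0],[0,0,0],[0,0,0],[0,0,0],[0,0,0],[0,0,0]],"dr":[[0,0,0],[0,0,0],[0,0,0],[0,0,0],[0,0,0],[0,0,0],[0,0,0],[0,0,0],[0,0,0],[0,0,0]]}'
python3 tilt.py
```

```text
clock: 22.9
position: [0.4822, -0.0673, 0.0903]
ee_rot: [0.707, 0.0, 0.707, 0.0]
contact_force: [0.1, 0.6, -0.6]
width: 0.0299
clock: 23.9
position: [0.4823, -0.0678, 0.0903]
ee_rot: [0.707, 0.0, 0.707, -0.0]
contact_force: [-1.4, -0.4, 0.4]
width: 0.03
clock: 24.9
position: [0.4823, -0.0678, 0.0903]
ee_rot: [0.707, 0.0, 0.707, -0.0]
contact_force: [-0.5, 0.0, -0.5]
width: 0.0298
ref +.1: 0.10120018152960912 ref -.1: -0.10233895439466087
tilt -0.0186 [9.29e-02 3.31e+02 2.50e-03] [9.83e-02 5.52e+02 2.40e-03]
tilt -0.0191 [9.30e-02 3.29e+02 2.40e-03] [9.85e-02 5.60e+02 2.50e-03]
tilt -0.0185 [9.32e-02 3.28e+02 2.30e-03] [9.86e-02 5.56e+02 2.60e-03]
```

```bash
python3 -m creep '{"delta_pos":[[0,-0.4,0],[0,-0.7,0],[0,-0.9,0],[0,-1.05,0],[0,-1.15,0],[0,-1.15,0],[0,-1.15,0],[0,-0.7,0],[0,-0.4,0],[0,-0.4,0]],"dr":[[0,0,0],[0,0,0],[0,0,0],[0,0,0],[0,0,0],[0,0,0],[0,0,0],[0,0,0],[0,0,0],[0,0,0]]}'
python3 -m creep '{"delta_pos":[[0,0,0],[0,0,0],[0,0,0],[0,0,0],[0,0,0],[0,0,0],[0,0,0],[0,0,0],[0,0,0],[0,0,0]],"dr":[[0,0,0],[0,0,0],[0,0,0],[0,0,0],[0,0,0],[0,0,0],[0,0,0],[0,0,0],[0,0,0],[0,0,0]]}'
python3 -m creep '{"delta_pos":[[0,0,0],[0,0,0],[0,0,0],[0,0,0],[0,0,0],[0,0,0],[0,0,0],[0,0,0],[0,0,0],[0,0,0]],"dr":[[0,0,0],[0,0,0],[0,0,0],[0,0,0],[0,0,0],[0,0,0],[0,0,0],[0,0,0],[0,0,0],[0,0,0]]}'
python3 tilt.py
```

```text
clock: 26.05
position: [0.4822, -0.0713, 0.0903]
ee_rot: [0.707, 0.0, 0.707, 0.0]
contact_force: [-0.4, -1.0, 0.0]
width: 0.0298
clock: 27.05
position: [0.4823, -0.0718, 0.0903]
ee_rot: [0.707, 0.0, 0.707, -0.0]
contact_force: [-0.9, 1.3, 0.4]
width: 0.03
clock: 28.05
position: [0.4823, -0.0719, 0.0903]
ee_rot: [0.707, 0.0, 0.707, -0.0]
contact_force: [0.1, 0.9, 0.3]
width: 0.03
ref +.1: 0.10120018152960912 ref -.1: -0.10233895439466087
tilt 0.0034 [9.61e-02 3.36e+02 2.60e-03] [9.51e-02 5.26e+02 2.40e-03]
tilt 0.0033 [9.62e-02 3.39e+02 2.40e-03] [9.52e-02 5.21e+02 2.30e-03]
tilt 0.0036 [9.65e-02 3.33e+02 2.40e-03] [9.54e-02 5.28e+02 2.60e-03]
```

Nearly level. I'll retreat for a clear view of the beam and pointer.

```bash
python3 -m creep '{"delta_pos":[[-2,0,0],[-5,0,0],[-9,0,0],[-12,0,-4],[-14,0,-8],[-14,0,-12],[-14,0,-16],[-14,0,-16],[-14,0,-16],[-14,0,-16]],"dr":[[0,0,0],[0,0,0],[0,0,0],[0,0,0],[0,0,0],[0,0,0],[0,0,0],[0,0,0],[0,0,0],[0,0,0]]}'
python3 tilt.py
python3 - <<'E'
from h import *
j=manip.get_image("side");i=manip.get_image("top");import pickle;pickle.dump((i,j),open("d3.pkl","wb"))
a=cv2.resize(i["pixels"][160:240,215:365],None,fx=5,fy=5,interpolation=cv2.INTER_CUBIC)[:300]
b=cv2.resize(j["pixels"][180:240,270:345],None,fx=5,fy=5,interpolation=cv2.INTER_CUBIC)
c=np.zeros((600,750,3),np.uint8);c[:300]=a[:300,:750];c[300:,:375]=b;cv2.imwrite("pics/p1.png",c)
e=[[.616,-.0275,.09],[.616,-.0275,.162]];print(proj(j,e))
E
```

```text
clock: 29.2
position: [0.3234, -0.072, 0.2306]
ee_rot: [0.708, 0.0, 0.707, -0.0]
contact_force: [0.2, 0.4, 0.2]
width: 0.0299
ref +.1: 0.10120018152960912 ref -.1: -0.10233895439466087
tilt 0.0038 [9.64e-02 3.38e+02 2.40e-03] [9.53e-02 7.71e+02 2.50e-03]
tilt 0.0036 [9.64e-02 3.33e+02 2.50e-03] [9.54e-02 7.72e+02 2.40e-03]
tilt 0.0033 [9.62e-02 3.33e+02 2.70e-03] [9.52e-02 7.69e+02 2.40e-03]
[[309.44099173 214.44987036]
 [309.75221845 196.88682545]]
```

View pics/p1.png

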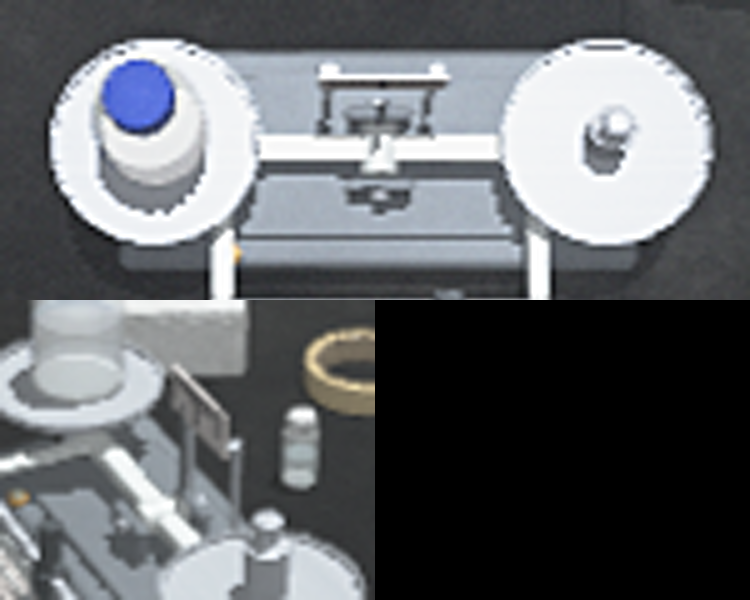

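The view is clear: bottle on the left pan at (150,130), weight at (605,140), and the beam almost level. The pan heights give about +0.004 rad, or 1.2 g heavy on the right. The pointer can't be resolved here. I'll grip the knob lightly for an exact final adjustment, starting with its present y.

Run:
```python
import pickle
from h import *
for f in("d2.pkl","d3.pkl"):
    W=cloud(pickle.load(open(f,"rb"))[0])
    m=(abs(W[...,0]-.482)<.014)&(abs(W[...,1]+.08)<.06)&(W[...,2]>.1)&(W[...,2]<.13)
    print(f,m.sum(),W[m].mean(0).round(4),((W[m].min(0)+W[m].max(0))/2).round(4))
```

```text
d2.pkl 22 [ 0.4829 -0.0991  0.1115] [ 0.4833 -0.0994  0.1081]
d3.pkl 22 [ 0.4823 -0.0717  0.1175] [ 0.4821 -0.0724  0.1132]
```

```bash
python3 -m creep '{"delta_pos":[[0,0,4],[0,0,8],[0,0,12],[0,0,15],[0,0,16],[4,0,16],[8,0,16],[11,0,16],[13,0,16],[13.6,0,16]],"dr":[[0,0,0],[0,0,0],[0,0,0],[0,0,0],[0,0,0],[0,0,0],[0,0,0],[0,0,0],[0,0,0],[0,0,0]]}' -0.2 20
python3 -m creep '{"delta_pos":[[0,0,0],[0,0,0],[0,0,0]],"dr":[[0,0,0],[0,0,0],[0,0,0]]}' -0.2 20
python3 -m creep '{"delta_pos":[[0,0,0],[0,0,0],[0,0,0],[0,0,0],[0,0,0],[0,0,0]],"dr":[[0,0,0],[0,0,0],[0,0,0],[0,0,0],[0,0,0],[0,0,0]]}' -1 20
python3 -m creep '{"delta_pos":[[0,0,0],[0,0,0],[0,0,0],[0,0,0],[0,0,0],[0,0,0],[0,0,0],[0,0,0],[0,0,0],[0,0,0]],"dr":[[0,0,0],[0,0,0],[0,0,0],[0,0,0],[0,0,0],[0,0,0],[0,0,0],[0,0,0],[0,0,0],[0,0,0]]}' -0.2
python3 -m creep '{"delta_pos":[[0,0,0],[0,0,0],[0,0,0],[0,0,0],[0,0,0],[0,0,0],[0,0,0],[0,0,0],[0,0,0],[0,0,0]],"dr":[[0,0,0],[0,0,0],[0,0,0],[0,0,0],[0,0,0],[0,0,0],[0,0,0],[0,0,0],[0,0,0],[0,0,0]]}' -0.2
python3 tilt.py
```

```text
clock: 30.45
position: [0.4797, -0.0712, 0.0919]
ee_rot: [0.705, 0.001, 0.709, 0.0]
contact_force: [-0.3, 0.1, 0.2]
width: 0.0341
clock: 30.75
position: [0.4832, -0.0721, 0.0956]
ee_rot: [0.708, -0.0, 0.706, -0.001]
contact_force: [0.5, -0.7, 0.7]
width: 0.034
clock: 31.35
position: [0.4829, -0.072, 0.0949]
ee_rot: [0.708, 0.0, 0.707, -0.0]
contact_force: [-0.6, -0.1, 6.6]
width: 0.0151
clock: 32.35
position: [0.4822, -0.0718, 0.0943]
ee_rot: [0.707, 0.0, 0.707, -0.0]
contact_force: [-0.3, 0.1, 0.8]
width: 0.0344
clock: 33.35
position: [0.4823, -0.0718, 0.0943]
ee_rot: [0.707, 0.0, 0.707, -0.0]
contact_force: [-0.2, -0.5, 0.0]
width: 0.0341
ref +.1: 0.10120018152960912 ref -.1: -0.10233895439466087
tilt -0.0006 [9.56e-02 3.31e+02 2.60e-03] [9.57e-02 5.16e+02 2.40e-03]
tilt -0.0011 [9.55e-02 3.26e+02 2.40e-03] [9.59e-02 5.15e+02 2.40e-03]
tilt -0.0008 [9.55e-02 3.35e+02 2.40e-03] [9.58e-02 5.18e+02 2.40e-03]
```

The raw reading is −0.0008 rad. Correcting for the bias seen at the two stops makes it about 0. I'll withdraw straight up and do a last check.

```bash
python3 -m creep '{"delta_pos":[[-1.5,0,0],[-4,0,0],[-8,0,0],[-12,0,0],[-14,0,-5],[-14,0,-10],[-14,0,-15],[-14,0,-16],[-14,0,-16],[-14,0,-16]],"dr":[[0,0,0],[0,0,0],[0,0,0],[0,0,0],[0,0,0],[0,0,0],[0,0,0],[0,0,0],[0,0,0],[0,0,0]]}'
python3 -m creep '{"delta_pos":[[0,0,0],[0,0,0],[0,0,0],[0,0,0],[0,0,0],[0,0,0],[0,0,0],[0,0,0],[0,0,0],[0,0,0]],"dr":[[0,0,0],[0,0,0],[0,0,0],[0,0,0],[0,0,0],[0,0,0],[0,0,0],[0,0,0],[0,0,0],[0,0,0]]}'
python3 tilt.py
python3 - <<'E'
from h import *
import pickle
from h import *
j=manip.get_image("side");i=manip.get_image("top")
d=pickle.load(open("d0.pkl","rb"))
# independent: side-view pan heights, clear region, vs. start (+.1)
def sp(im,c):
    W=cloud(im);r=np.hypot(W[...,0]-c[0],W[...,1]-c[1]);m=(r<.056)&(r>.042)&(W[...,2]>.07)&(W[...,2]<.122);return np.median(W[m][:,2])
for n,im in(("start",d["side"]),("now",j)): print(n,"side tilt",(sp(im,(.585,.1166))-sp(im,(.5895,-.171)))/.29)
a=cv2.resize(i["pixels"][140:290,110:430],None,fx=2.3,fy=2.3,interpolation=cv2.INTER_CUBIC)
b=cv2.resize(j["pixels"][185:235,285:345],None,fx=4,fy=4,interpolation=cv2.INTER_CUBIC)
c=np.zeros((600,740,3),np.uint8);c[:345,:736]=a;c[350:550,:240]=b
b=cv2.resize(j["pixels"][150:345,200:380],None,fx=1.25,fy=1.25);c[350:350+b.shape[0],260:260+b.shape[1]]=b
cv2.imwrite("pics/f.png",c)
E
```

```text
clock: 34.5
position: [0.3237, -0.0722, 0.2348]
ee_rot: [0.708, 0.0, 0.706, -0.001]
contact_force: [0.1, 0.5, 0.1]
width: 0.0342
clock: 35.5
position: [0.3222, -0.0717, 0.2343]
ee_rot: [0.707, 0.0, 0.707, -0.0]
contact_force: [-0.6, 0.1, -0.5]
width: 0.034
ref +.1: 0.10120018152960912 ref -.1: -0.10233895439466087
tilt -0.0004 [9.58e-02 3.30e+02 2.70e-03] [9.6e-02 7.7e+02 2.5e-03]
tilt -0.0004 [9.58e-02 3.31e+02 2.30e-03] [9.59e-02 7.72e+02 2.40e-03]
tilt -0.0017 [9.55e-02 3.30e+02 2.50e-03] [9.60e-02 7.73e+02 2.40e-03]
start side tilt 0.09723123355753363
now side tilt -0.0008892972460188812
```

View pics/f.png

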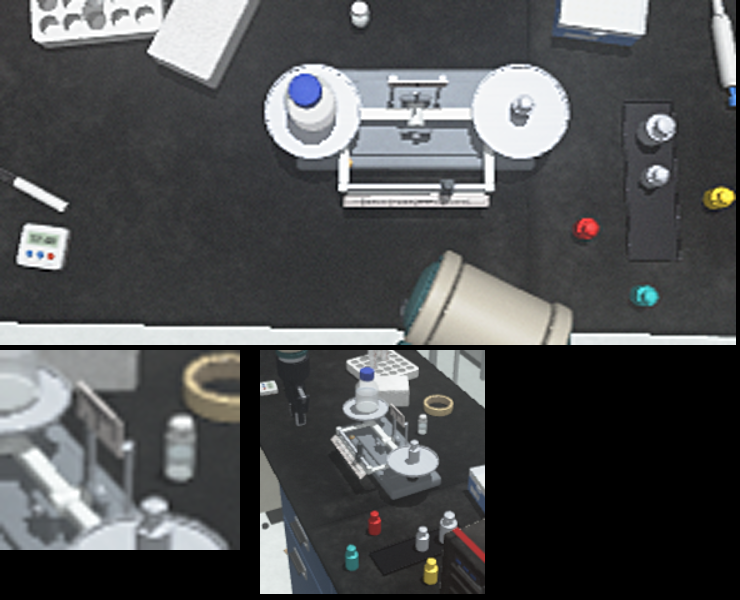

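The final picture shows the bottle upright on the left pan at (310,105) and the steel 200 on the right pan at (522,110). The beam is level and free, with the poise at (447,187) and the arm clear. The bystanders and coloured look-alikes are where they were. Both views put the tilt within about 0.001 rad, so I'm handing in.

```bash
python3 -c "
from rig import manip
print(manip.sign_off())"
```

```text
the job is handed in; nothing more can be done
None
```

I handed the job in at about 36 s, with the beam balanced level as far as the pan heights can show. The blue-capped bottle stands upright on the left pan and one steel 200 g weight is on the right. I slid the poise to balance, released it, and withdrew the arm clear of everything.

**Level check:** pan heights gave a tilt of −0.0004 to −0.0017 rad from the top camera, and about −0.0009 rad from the side camera. After a small correction for the offsets seen at the beam's two stops, that is about 0 ± 0.001 rad, or roughly 0.3 g. The reading held after the arm had gone.

**Weight:** I didn't read the poise scale, so the only mass figure is from lifting the bottle. The wrist sensor read about 3.3 N, roughly 340 g.

**Not confirmed:** I couldn't make out the pointer against the centre mark in the images, so level is judged from the pan heights alone.

**Other items:** the bystanders, the other two steel weights and the coloured look-alikes appeared undisturbed in the last picture.

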